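Set and lock the third stop leg of a welding positioner

ROBOT

A 6-joint arm with a two-finger parallel gripper is mounted at the origin on the work surface. World frame = base frame: x ahead of the robot, y to its left, z up, the work surface at z = 0. Lengths are in mm, angles in rad, forces in N, time in s.
With the tool pointing down it reaches from about 300 to 775 mm from the base axis. Payload 14.6 kg.
Tool frame: the origin (TCP) lies midway between the tips of the shut fingers; the grasp point (between the pads) lies 19 mm behind it (manip.grip_depth is the distance from the TCP to the grasp point, in mm); x points along the fingers, y is the direction in which the jaws open and shut, and the axes are right-handed (so a half turn about x gives the same grasp; the last joint's range is limited). The gripper opens to 94 mm and grips with 3 to 60 N. Pads are 16 mm wide; open, the fingers measure 119 mm over their backs; the gripper's body (75 mm by 177 mm) begins 78 mm behind the grasp point.
Start: joints at [1.152, 0.3, 1.521, -0, 1.321, -0.067], TCP at [189.52, 516.305, 205.446] pointing down, gripper open.
Joint ranges: [-3.03, 3.03], [-0.79, 2.21], [0.23, 2.52], [-1.04, 4.18], [0, 3.07], [-2.55, 2.55]. Speed limits (rad/s): [2.22, 2.22, 2.57, 3.14, 3.14, 3.14].

INTERFACE

Orientations are given as [roll, pitch, yaw] about the fixed x, y, z axes, in that order (R = Rz(yaw) Ry(pitch) Rx(roll)).
In Python, from cell import readout, cams, ticket, manip gives the robot as it stands. The module is installed in compiled form; this text tells all that it offers.
- The arm moves only by the tool apply_moves, never from a script. Its argument "plan" is one flat list of numbers, 7 for each row, row after row: the turn, a rotation vector about the tool's x, y, z in rad, then the shift along the tool's x, y, z in m, then the opening in per cent of the stroke, from 0 (shut) to 100 (fully open). In form: [wx, wy, wz, x, y, z, fingers, wx, wy, wz, x, y, z, fingers, ...]. A call has 1 to 5 rows; each row shifts and turns the commanded pose from where the row before left it, along the tool's axes as they then stand; what a row does not reach is not made up. A row lasts 1/8 s, in which the tool goes at most 62.5 mm and 10.7 degrees, less where a joint would pass 70% of its speed; a pose out of reach is approached as far as the arm can. A call with a gripper value outside its range is refused whole. The fingers move at their own pace and stop on an object; "force" is the grip in N (left out, the last holds). Time passes only in rows, so rows that do not move let the fingers close. It gives the time, the measured TCP pose, the force and the opening at its end, in the units of the state.
- readout.read_state(): the state, without advancing time (a new reading comes with each control period).
- cams.camera(name): name is "scene" or "top" or "wrist"; returns a dict with "image" (480x640x3 uint8, red, green, blue), "fovy" (degrees; the focal length in pixels is half the picture's height over the tangent of half this angle, whatever the lens; pixels are square), "cx", "cy" (the principal point, pixels), "D" ([k1, k2, p1, p2, k3] as OpenCV has them; the pictures are not rectified), "position" and "orientation" of the camera in the world; the wrist camera has in their place "T_tool_cam" (4x4, takes a point from camera to tool coordinates, whose origin is the TCP and whose axes are the tool frame's). Camera axes: x right, y down, z forward; pixel columns grow to the right and rows downward; lengths in mm; the calibration is good to about 2 mm. A picture is of the moment at which its call begins: read the wrist's pose just before it. There is no depth.
- ticket.sign_off(): hands the job in, once; it reports no verdict.
The state is a dict: "clock": time; "joints": joint angles; "qd": joint speeds; "effort": joint torques, N m; "eef_pos": TCP position; "eef_rot": TCP orientation; "wrist_force": force on the tool from outside, world axes, zero at the start; "moment": the same for the moment, N m; "finger_gap": finger opening in mm.
Only numpy, scipy, OpenCV 4.12 (cv2) and the standard library are available. Lean on these libraries where they do the work, as an engineer would, in place of code of your own. Each camera call takes 0.05 s, during which the arm holds its last target.

TASK

The loose stop leg on the tilted faceplate of the welding positioner has slid down to the rim. Push it up its rail until its stop face is on the scribed line, with its cam lever still open, and while you hold it there squeeze the lever fully closed against the leg. Finish while holding: leg and closed lever still gripped between the fingers, the stop face still on the line, nothing let go, and the other things on the bench left alone.

Things in the scene. Friction and masses are not known exactly. Their poses are not given: they have to be found in the camera images.
- positioner: Bench-top welding positioner, fixed: blue base 280 x 410 mm (origin: centre of its underside; x away from the robot at yaw 0), two cheeks, tilted black faceplate of 330 mm diameter with three radial steel rails 12 x 9 mm, each crossed by a thin scribed line. Two upper stop legs are fixed on their lines, levers closed; the lowest, nearest the robot, is the loose one.
- faceplate (a joint): tilt of the faceplate towards the robot, rad: 0 level, 0.22 to 0.36 here. Its axis lies 125 mm above the bench along the base's y; the plate's face is 45 mm off it. Self-locking: pushing does not move it.
- mark (a point): middle of the lowest rail's scribed line (140 mm long, across the rail), at the height of the plate's face. Axes of mark, leg_body and leg_face: x along the rail, uphill to the plate's centre; y across it, to the left; z square off the plate's face.
- stop_leg (a joint): travel of the loose leg up its rail, m: 0 at its lower end stop (its start), 0.042 with the stop face on the line, 0.055 at most. With the lever open it slides freely (friction about 0.4 N) and gravity (leg 0.6 to 0.9 kg) takes it back to 0 if let go.
- leg_face (a point): foot of the loose leg's stop face, middle, on the plate's face; meets mark when on the line. The stop face is the uphill side of a head plate 12 mm thick, 124 mm wide across the rail, 44 mm high. Behind (downhill of) the head a body 24 mm wide, 40 mm high, 73 mm long. The head's back overhangs the body 50 mm each side: a shoulder that fingers can push uphill.
- leg_body (a point): on the loose leg's middle line, 22 mm behind (downhill of) the stop face, 25 mm above the plate's face. The body's flanks are 12 mm to either side of it.
- cam_lever (a joint): opening of the loose leg's cam lever, rad: 0 closed along the leg's flank, 0.3 to 0.42 at the start, 0.46 at most. Turns about a pin square to the plate and stays where left: about 6 N at the handle moves it, up to 20 N over the last 0.15 rad, where the cam bites the rail, tugs the leg a little uphill and locks it. Squeeze with about 25 N.
- lever_handle (a point): mid-height of the lever's round upright handle: 10 mm diameter, 11 to 43 mm above the plate, 44 mm from the pin. Closed, it lies on the leg's right flank (-y) beside leg_body; leg and lever then measure 34 mm across, and the middle of that is 5 mm right of the leg's middle line. Open, it stands up to 18 mm further out to the right (19.5 at most).
- lever_pin (a point): the lever's pin, 25 mm above the plate's face, 44 mm downhill of leg_body and 17 mm to its right. Under it a cam boss 30 x 17 mm, 15 mm high.
- tube_coupon: bystander: short steel tube standing upright, 90 mm in diameter, 70 mm high; origin under its centre.
- wire_brush: bystander: hand brush with a wooden handle, lying on the bench; origin at its underside.
- spray_can: bystander: grey can 58 mm in diameter, 150 mm high, standing; origin under its centre.

How it is judged (in metres and radians):
On the way, in this order (a step that is already met when the one before it is completed fails the run):
1. the leg's stop face is on the line while the lever is still open (value of joint stop_leg between 0.038 and 0.046 m and value of joint cam_lever above 0.2 rad), for 0.2 s.
2. the lever is closed with the leg on the line, leg and lever gripped between the fingers (value of joint stop_leg between 0.038 and 0.046 m and value of joint cam_lever below 0.06 rad and contact force between the fingers and cam_lever above 3 N and contact force between the fingers and stop_leg_c0 above 3 N), for 0.3 s.
At the end, for the whole second after the job is handed in: Leg's stop face within 4 mm of the scribed line, cam lever closed (under 0.06 rad), the fingers still pressing with over 3 N on both the lever and the leg's opposite flank; tube, brush and can within 30 mm of where they were (all of step 2); the arm keeps its last pose, push and grip.
It fails at once if the tube, the brush or the can was moved by more than 30 mm (distance of any of tube_coupon, wire_brush, spray_can from where it was at the start of the episode above 0.03 m).
It also fails if it takes over 32 s, if anything falls off the work surface, if the arm or the gripper's body presses on something with over 40 N, if the wrist force passes 120 N, or if a joint passes its speed limit or range.

## Working session

There is one attempt and no reset: what is moved stays moved. The work goes in short steps, Python scripts to look and compute and a tool call to move; the robot and the scene stay as the last step left them, time stands still between calls to the robot, and variables do not carry over. Pictures are saved under pics/ and viewed, and the job is handed in when it is done.

Besides the shell and the picture viewer there is one more tool, called after ">>>" as name(argument=value, ...) on one line, values as JSON. apply_moves: Moves the arm, as the interface text tells. Its arguments: {"type":"object","properties":{"plan":{"type":"array","items":{"type":"number"}},"force":{"type":"number"}},"required":["plan"]}

```bash
mkdir -p pics
python3 - <<'E'
from cell import readout,cams,manip
import cv2,json
print(readout.read_state()); print(manip.grip_depth)
for n in ["scene","top","wrist"]:
    c=cams.camera(n); cv2.imwrite(f"pics/{n}0.png",c["image"][:,:,::-1])
    print(n,{k:v for k,v in c.items() if k!="image"})
E
```

```text
{'clock': 0.0, 'joints': array([ 1.15245039e+00,  3.00491813e-01,  1.52155665e+00, -1.16572215e-05,
        1.32068305e+00, -6.66224902e-02]), 'qd': array([ 0.00095758,  0.00034317, -0.00010494,  0.00040124, -0.00110666,
        0.0002463 ]), 'effort': array([-5.75506929e-04, -5.31810665e+01, -3.52729046e+01,  7.08401855e-02,
        2.43904372e-02, -1.34328266e-04]), 'eef_pos': array([189.39985945, 516.094961  , 204.885299  ]), 'eef_rot': array([-1.62750465,  1.56965741, -1.9792252 ]), 'wrist_force': array([ 0.80657314,  0.07495646, -0.30175012]), 'moment': array([-0.01097274, -0.00432504, -0.00063152]), 'finger_gap': 93.79281938299717}
18.8
scene {'fovy': 54.386657585585866, 'cx': 309.5909417663874, 'cy': 234.82447887220417, 'D': array([-0.09540789,  0.        ,  0.        ,  0.        ,  0.        ]), 'position': array([1372.41033425, -262.46891386,  827.11447482]), 'orientation': array([-2.22294898, -0.00405305,  1.19566862])}
top {'fovy': 50.04150643657752, 'cx': 313.2449871994703, 'cy': 253.74807094334002, 'D': array([0.0088364, 0.       , 0.       , 0.       , 0.       ]), 'position': array([ 312.45202422,   73.48186345, 1281.76774009]), 'orientation': array([-2.97020244, -0.03031444, -1.55898291])}
wrist {'fovy': 61.48225885870885, 'cx': 315.1323874968236, 'cy': 243.3776417800265, 'D': array([-0.01045357,  0.        ,  0.        ,  0.        ,  0.        ]), 'T_tool_cam': array([[-6.33071298e-04, -2.60496632e-01,  9.65474548e-01,
        -1.78634666e+02],
       [ 9.99999679e-01, -6.39944249e-04,  4.83045123e-04,
        -5.00443933e-01],
       [ 4.92018257e-04,  9.65474544e-01,  2.60496954e-01,
        -7.56827436e+01],
       [ 0.00000000e+00,  0.00000000e+00,  0.00000000e+00,
         1.00000000e+00]])}
```

View pics/scene0.png

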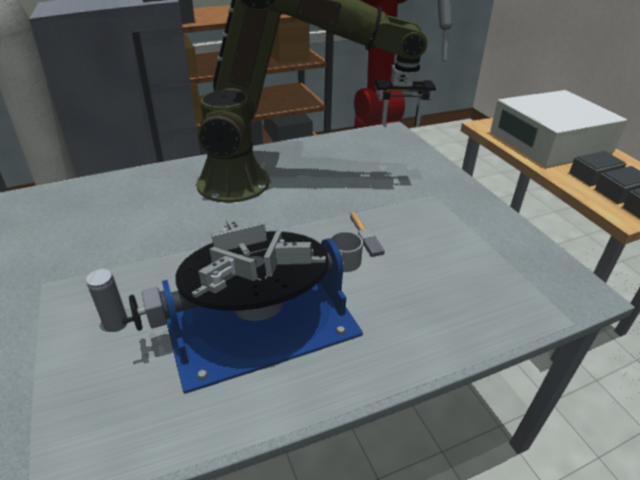

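View pics/top0.png

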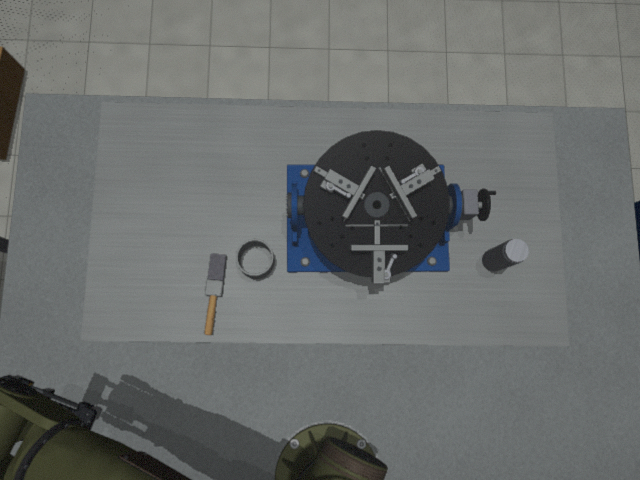

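View pics/wrist0.png

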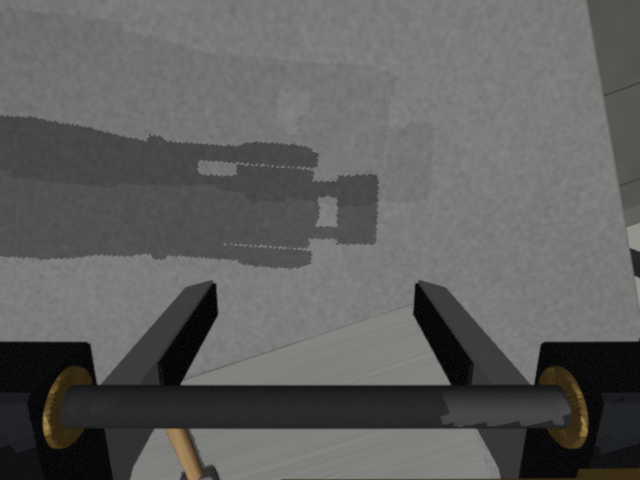

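```bash
cat > h.py <<'E'
import numpy as np,cv2
from scipy.spatial.transform import Rotation as Ro
def R(rpy): return Ro.from_euler('xyz',rpy).as_matrix()
def K(c):
    f=240/np.tan(np.radians(c["fovy"])/2); return np.array([[f,0,c["cx"]],[0,f,c["cy"]],[0,0,1.]])
def pose(c,st=None):
    if "T_tool_cam" in c:
        T=np.eye(4);T[:3,:3]=R(st["eef_rot"]);T[:3,3]=st["eef_pos"];T=T@c["T_tool_cam"];return T[:3,:3],T[:3,3]
    return R(c["orientation"]),np.array(c["position"])
def rays(c,uv,st=None):
    p=cv2.undistortPoints(np.array(uv,float).reshape(-1,1,2),K(c),np.array(c["D"])).reshape(-1,2)
    Rm,t=pose(c,st); d=np.c_[p,np.ones(len(p))]@Rm.T
    return t,d/np.linalg.norm(d,axis=1)[:,None]
def onz(c,uv,z,st=None):
    t,d=rays(c,uv,st); return t+d*((z-t[2])/d[:,2])[:,None]
def onplane(c,uv,p0,n,st=None):
    t,d=rays(c,uv,st); return t+d*(((p0-t)@n)/(d@n))[:,None]
def proj(c,P,st=None):
    Rm,t=pose(c,st); q=(np.atleast_2d(P)-t)@Rm
    return cv2.projectPoints(q,np.zeros(3),np.zeros(3),K(c),np.array(c["D"]))[0].reshape(-1,2)
def tri(obs):
    A=np.zeros((3,3));b=np.zeros(3)
    for t,d in obs:
        M=np.eye(3)-np.outer(d,d);A+=M;b+=M@t
    X=np.linalg.solve(A,b); return X,[np.linalg.norm((np.eye(3)-np.outer(d,d))@(X-t)) for t,d in obs]
E
python3 - <<'E'
import cv2
a=cv2.imread('pics/top0.png')[100:300,260:540]; cv2.imwrite('pics/topz.png',cv2.resize(a,None,fx=2.85,fy=2.85,interpolation=cv2.INTER_CUBIC))
a=cv2.imread('pics/scene0.png')[190:400,80:360]; cv2.imwrite('pics/scz.png',cv2.resize(a,None,fx=2.8,fy=2.8,interpolation=cv2.INTER_CUBIC))
E
```

```text
(no output)
```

View pics/topz.png

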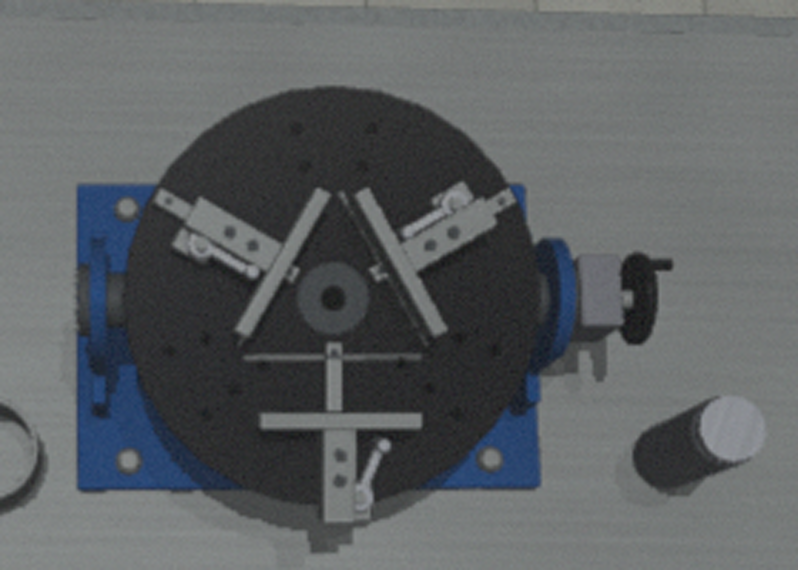

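View pics/scz.png

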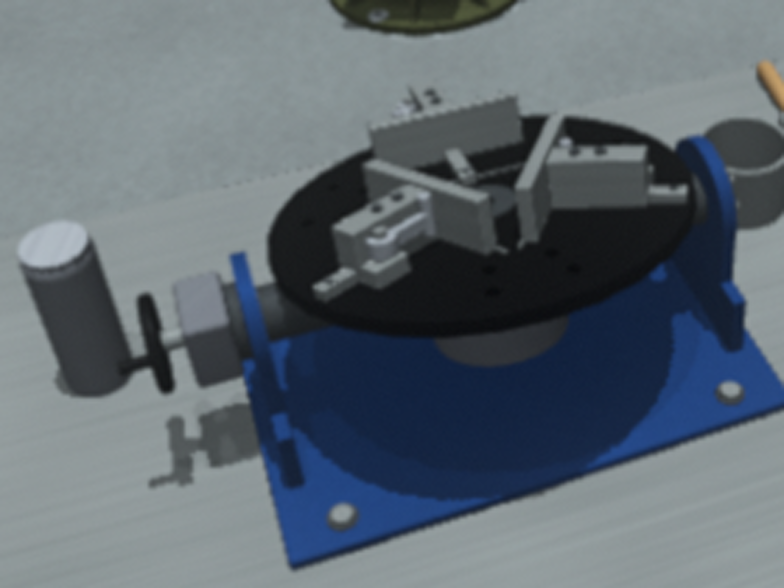

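Run:
```python
from h import *
from cell import cams
c=cams.camera("top")
f=lambda L:[(260+u/2.85,100+v/2.85) for u,v in L]
b=onz(c,f([(78,184),(78,490),(540,488),(526,184)]),12); print(b.round(1))
print(onz(c,f([(245,357),(420,357),(333,297)]),150).round(1))
print(onz(c,f([(245,357),(420,357),(333,297)]),165).round(1))
```

```text
[[ 765.1  107.1   12. ]
 [ 485.8  101.4   12. ]
 [ 494.1 -305.2   12. ]
 [ 774.3 -301.7   12. ]]
[[ 575.4  -31.7  150. ]
 [ 578.1 -171.3  150. ]
 [ 626.  -102.3  150. ]]
[[ 572.   -30.3  165. ]
 [ 574.5 -168.1  165. ]
 [ 621.8  -99.9  165. ]]
```

```bash
cat > g.py <<'E'
from h import *
def target(t,yaw,flip=False):
    ux=np.array([np.cos(t)*np.cos(yaw),np.cos(t)*np.sin(yaw),np.sin(t)])
    uy=np.array([-np.sin(yaw),np.cos(yaw),0]); n=np.cross(ux,uy)
    s=-1 if flip else 1
    return np.c_[-n,s*uy,s*ux],ux,uy,n
def rel(st,Rt,pt):
    Rc=R(st["eef_rot"]); return Ro.from_matrix(Rc.T@Rt).as_rotvec(), Rc.T@(np.array(pt)-st["eef_pos"])/1000
E
python3 - <<'E'
from g import *
from cell import readout
st=readout.read_state(); print(R(st["eef_rot"]).round(3))
for fl in (0,1):
  Rt,ux,uy,n=target(.29,.019,fl); print(rel(st,Rt,[460,-105,330]))
E
```

```text
[[-0.     0.345  0.939]
 [-0.001  0.939 -0.345]
 [-1.    -0.001  0.   ]]
(array([-0.36811085, -0.28679191,  0.05447614]), array([-0.12454761, -0.48997482,  0.46801575]))
(array([2.74462495, 0.0761644 , 0.40097067]), array([-0.12454761, -0.48997482,  0.46801575]))
```

>>> apply_moves(plan=[0, 0, 0, -0.02, -0.04, 0.038, 100, 0, 0, 0, -0.02, -0.04, 0.038, 100, 0, 0, 0, -0.02, -0.04, 0.038, 100, 0, 0, 0, -0.02, -0.04, 0.038, 100, 0, 0, 0, -0.01, -0.042, 0.04, 100])

```text
clock: 0.82
eef_pos: [300.6, 259.0, 296.4]
eef_rot: [0.922, 1.569, 0.57]
wrist_force: [0.2, -0.2, 0.5]
finger_gap: 94.2
```

>>> apply_moves(plan=[0, 0, 0, -0.01, -0.042, 0.042, 100, 0, 0, 0, 0, -0.042, 0.042, 100, 0, 0, 0, 0, -0.042, 0.042, 100, 0, 0, 0, 0, -0.042, 0.042, 100, 0, 0, 0, 0, -0.042, 0.042, 100])

```text
clock: 1.45
eef_pos: [425.3, -11.0, 305.6]
eef_rot: [0.42, 1.57, 0.068]
wrist_force: [-0.0, 1.6, 0.6]
finger_gap: 94.0
```

Run:
```python
from g import *
from cell import readout
st=readout.read_state(); print(st["eef_pos"],st["joints"],st["clock"])
Rt,ux,uy,n=target(.29,.019,0); print(rel(st,Rt,[465,-105,310]))
```

```text
[425.3231465  -10.99178321 305.60074943] [-1.12027526e-01 -4.79669499e-02  1.68105090e+00  9.41004500e-05
  1.50799393e+00 -1.33079325e+00] 1.45
(array([-0.36843372, -0.2861443 ,  0.05367623]), array([-0.0043819 , -0.07456101,  0.06966065]))
```

>>> apply_moves(plan=[-0.123, -0.095, 0.018, 0, -0.025, 0.023, 100, -0.123, -0.095, 0.018, 0, -0.03, 0.023, 100, -0.123, -0.095, 0.018, 0, -0.033, 0.015, 100, 0, 0, 0, 0, 0, 0, 100])

```text
clock: 1.95
eef_pos: [464.2, -110.9, 309.6]
eef_rot: [-0.0, 1.282, 0.018]
wrist_force: [-0.7, 0.5, -0.0]
finger_gap: 93.7
```

Run:
```python
from g import *
from cell import readout,cams
import pickle
st=readout.read_state(); c=cams.camera("wrist"); pickle.dump((st,c),open("w1.pkl","wb"))
print(st["eef_pos"],st["joints"],st["clock"])
cv2.imwrite("pics/w1.png",c["image"][:,:,::-1])
Rt,ux,uy,n=target(.29,.019,0); print(rel(st,Rt,[465,-105,310]))
```

```text
[ 464.20435903 -110.93591441  309.58522381] [-0.37339041 -0.09863903  1.7444898   0.11568158  1.22968012 -1.986602  ] 1.95
(array([-0.00068973, -0.00101299,  0.00022017]), array([-0.00014004,  0.00592038,  0.00098473]))
```

View pics/w1.png

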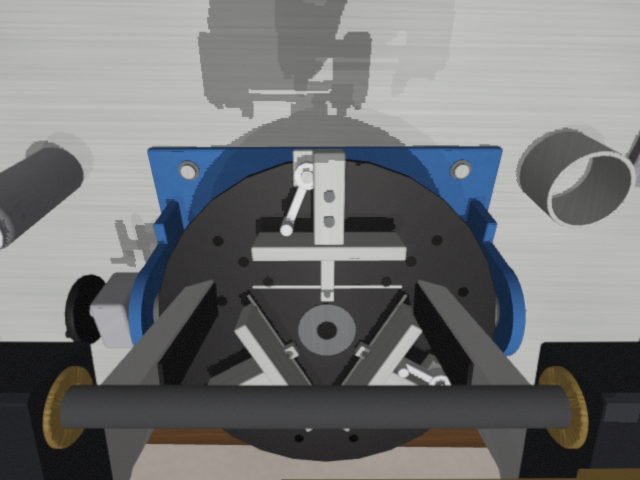

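>>> apply_moves(plan=[0, 0, 0, 0, 0.03, 0.04, 100, 0, 0, 0, 0, 0.03, 0.04, 100, 0, 0, 0, 0, 0, 0, 100])

```text
clock: 2.38
eef_pos: [541.4, -44.9, 332.4]
eef_rot: [0.004, 1.283, 0.026]
wrist_force: [-0.7, 0.7, -0.1]
finger_gap: 93.9
```

Run:
```python
from g import *
from cell import readout,cams
import pickle
st=readout.read_state(); c=cams.camera("wrist"); pickle.dump((st,c),open("w2.pkl","wb"))
print(st["eef_pos"],st["clock"],np.abs(st["qd"]).max())
cv2.imwrite("pics/w2.png",c["image"][:,:,::-1])
i1=pickle.load(open("w1.pkl","rb"))[1]["image"]
def crop(im,x,y,n): cv2.imwrite(n,cv2.resize(im[y:y+180,x:x+240,::-1],None,fx=3.3,fy=3.3,interpolation=cv2.INTER_CUBIC))
crop(i1,210,135,"pics/w1z.png"); crop(c["image"],150,30,"pics/w2z.png")
```

```text
[541.41312541 -44.87189872 332.43727313] 2.375 0.06587727133812663
```

View pics/w2.png

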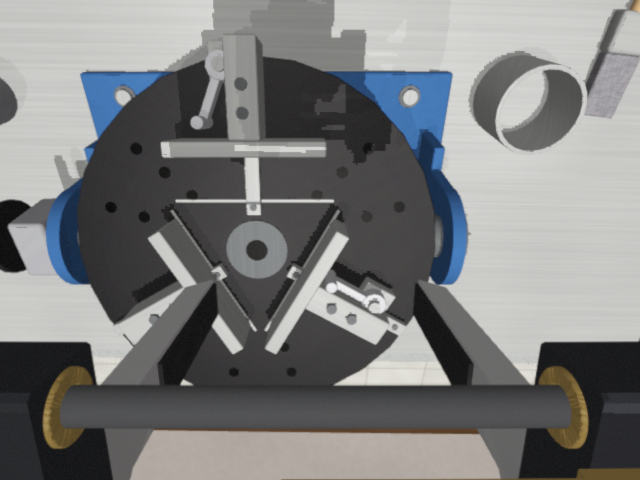

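View pics/w1z.png

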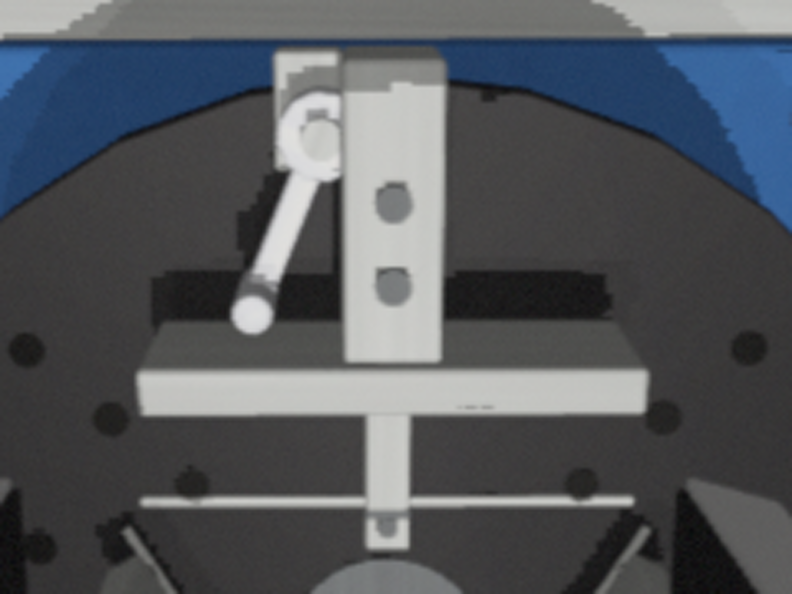

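View pics/w2z.png

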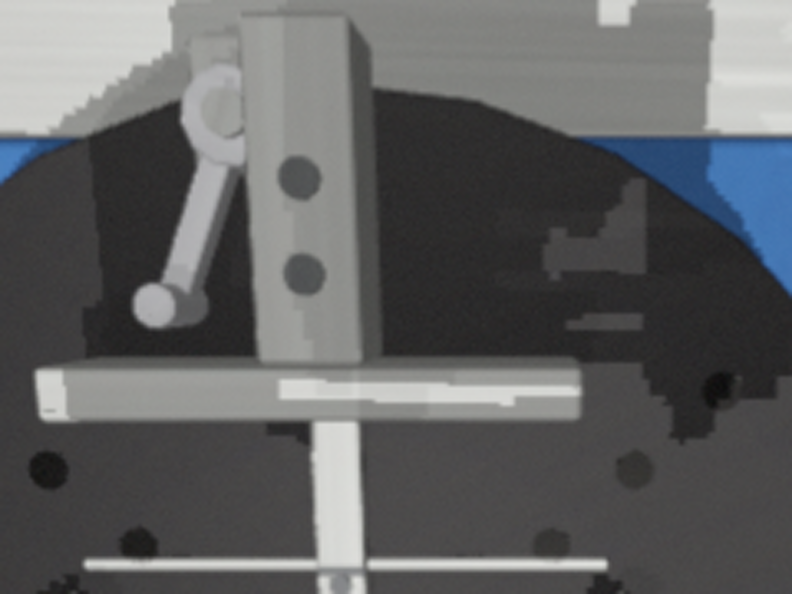

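Run:
```python
from g import *
import pickle
s1,c1=pickle.load(open("w1.pkl","rb"));s2,c2=pickle.load(open("w2.pkl","rb"))
z1=lambda u,v:(210+(u+.5)/3.3-.5,135+(v+.5)/3.3-.5); z2=lambda u,v:(150+(u+.5)/3.3-.5,30+(v+.5)/3.3-.5)
F={"lineR":(z1(140,502),z2(84,564)),"lineL":(z1(634,502),z2(607,565)),"hBR":(z1(137,371),z2(36,369)),"hBL":(z1(648,371),z2(580,368)),
"hFR":(z1(139,415),z2(42,420)),"hFL":(z1(646,415),z2(580,420)),"handle":(z1(252,314),z2(153,305)),"bore":((326.5,331),(257,250)),
"bodyUR":(z1(344,362),z2(259,362)),"bodyUL":(z1(441,362),z2(362,362))}
P={}
for k,(a,b) in F.items():
    t1,d1=rays(c1,[a],s1);t2,d2=rays(c2,[b],s2); P[k],e=tri([(t1,d1[0]),(t2,d2[0])]); print(k,P[k].round(1),np.round(e,1))
m=(P["lineR"]+P["lineL"])/2; y=P["lineL"]-P["lineR"]; print(np.linalg.norm(y), "yaw",np.arctan2(-y[0],y[1]))
print("head w",np.linalg.norm(P["hFL"]-P["hFR"]))
d=P["bore"]-m; print("bore-mark",d,"tilt",np.arctan2(d[2],np.hypot(d[0],d[1])))
f=(P["hFL"]+P["hFR"])/2; b=(P["hBL"]+P["hBR"])/2; print(f,b,"tilt head",np.arctan2(f[2]-b[2],f[0]-b[0]))
for t in (.25,.29,.33):
    _,ux,uy,n=target(t,.019)
    for k in P: print(k,[(float(((P[k]-m)@e).round(1))) for e in (ux,uy,n)],end=' ')
    print()
```

```text
lineR [ 575.4 -168.6  157.7] [0.1 0.1]
lineL [572.4 -28.  158.4] [0. 0.]
hBR [ 513.2 -161.4  185.9] [0.3 0.3]
hBL [509.7 -38.2 188.3] [0.1 0.1]
hFR [ 524.3 -161.3  188.4] [0.3 0.3]
hFL [520.8 -37.8 190.8] [0. 0.]
handle [ 499.  -133.7  182.5] [0.1 0.1]
bore [618.4 -97.1 170. ] [0.5 0.5]
bodyUR [ 511.4 -111.3  183.3] [0.2 0.2]
bodyUL [510.7 -87.7 183.7] [0.2 0.2]
140.59693992765165 yaw 0.021138594275815232
head w 123.54922073848518
bore-mark [44.48444192  1.16199075 11.93440211] tilt 0.2620251028855878
[522.55180637 -99.54138081 189.6033159 ] [511.40755154 -99.82226833 187.10325381] tilt head 0.22068273489935752
lineR [0.0, -70.3, -0.4] lineL [-0.0, 70.3, 0.4] hBR [-53.1, -62.0, 42.3] hBL [-53.6, 61.3, 44.9] hFR [-41.7, -62.0, 41.9] hFL [-42.2, 61.5, 44.6] handle [-67.2, -34.0, 42.4] bore [46.1, 0.3, 0.6] bodyUR [-54.5, -11.8, 40.0] bodyUL [-54.6, 11.8, 40.4] 
lineR [0.0, -70.3, -0.4] lineL [-0.0, 70.3, 0.4] hBR [-51.4, -62.0, 44.4] hBL [-51.8, 61.3, 47.0] hFR [-40.0, -62.0, 43.6] hFL [-40.4, 61.5, 46.3] handle [-65.4, -34.0, 45.0] bore [46.1, 0.3, -1.3] bodyUR [-52.9, -11.8, 42.1] bodyUL [-53.0, 11.8, 42.6] 
lineR [0.0, -70.3, -0.4] lineL [-0.0, 70.3, 0.4] hBR [-49.5, -62.0, 46.5] hBL [-49.9, 61.3, 49.0] hFR [-38.2, -62.0, 45.1] hFL [-38.5, 61.5, 47.8] handle [-63.6, -34.0, 47.6] bore [46.0, 0.3, -3.1] bodyUR [-51.2, -11.8, 44.2] bodyUL [-51.2, 11.8, 44.7]
```

```bash
cat >> g.py <<'E'
M=np.array([573.9,-98.3,157.6]);T=.25;YAW=.020
RT,UX,UY,NN=target(T,YAW)
def plate(p): return np.array([(p-M)@e for e in (UX,UY,NN)])
def world(x,y,z): return M+x*UX+y*UY+z*NN
def go(st,x,y,z):
    r,s=rel(st,RT,world(x,y,z)); print("plate now",plate(st["eef_pos"]).round(1),"rot",r.round(4),"shift",s.round(4),"gap",st["finger_gap"],"F",st["wrist_force"].round(1),"t",st["clock"])
E
python3 - <<'E'
from g import *
from cell import readout
go(readout.read_state(),-74,-5,75)
E
```

```text
plate now [ 11.7  53.1 177. ] rot [ 0.0011  0.0367 -0.0012] shift [ 0.0987 -0.0581 -0.0895] gap 93.95439923244287 F [-0.2 -0.1 -0.9] t 2.425
```

>>> apply_moves(plan=[0, 0, 0, 0.014, -0.015, -0.023, 90, 0, 0, 0, 0.025, -0.015, -0.023, 90, 0, 0, 0, 0.03, -0.015, -0.023, 90, 0.001, 0.037, -0.001, 0.03, -0.013, -0.02, 90, 0, 0, 0, 0, 0, 0, 90], force=25)

```text
clock: 3.05
eef_pos: [482.6, -107.0, 210.7]
eef_rot: [0.005, 1.323, 0.021]
wrist_force: [0.1, -0.8, 0.5]
finger_gap: 84.3
```

Run:
```python
from g import *
from cell import readout,cams
import pickle
st=readout.read_state(); c=cams.camera("wrist"); pickle.dump((st,c),open("w3.pkl","wb"))
go(st,-74,-5,8)
cv2.imwrite("pics/w3.png",c["image"][:,:,::-1])
for p in [(-42,62,44),(-42,-62,44),(0,70,0),(0,-70,0),(-64,-34,43)]: print(p,proj(c,world(*p),st).round(1))
```

```text
plate now [-75.5  -6.9  74.1] rot [-0.0038 -0.0023 -0.0002] shift [0.0661 0.0019 0.0016] gap 84.34638123223354 F [ 0.1 -0.8  0.5] t 3.05
(-42, 62, 44) [[436.8 332.8]]
(-42, -62, 44) [[219.5 333.8]]
(0, 70, 0) [[425.4 357.4]]
(0, -70, 0) [[226.4 358.3]]
(-64, -34, 43) [[267.4 297. ]]
```

View pics/w3.png

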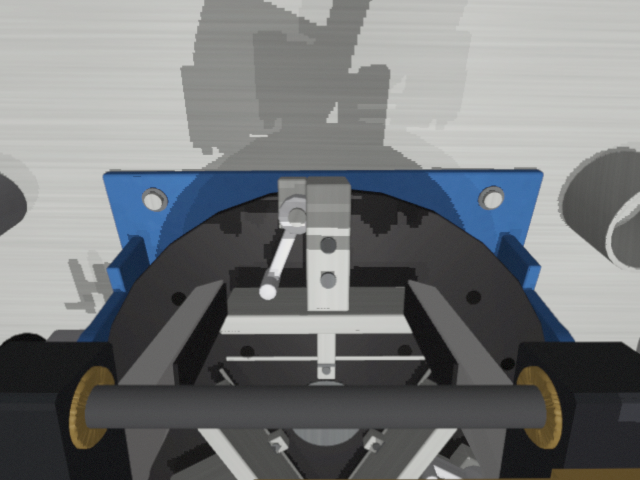

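>>> apply_moves(plan=[-0.004, -0.002, 0, 0.03, 0.002, 0, 90, 0, 0, 0, 0.025, 0, 0.001, 90, 0, 0, 0, 0.009, 0, 0, 90, 0, 0, 0, 0, 0, 0, 90])

```text
clock: 3.6
eef_pos: [501.4, -104.3, 151.4]
eef_rot: [-0.006, 1.317, 0.017]
wrist_force: [-0.2, 0.3, -0.1]
finger_gap: 84.7
```

Run:
```python
from g import *
from cell import readout,cams
st=readout.read_state(); c=cams.camera("wrist")
go(st,-21,-5,8)
cv2.imwrite("pics/w4.png",c["image"][:,:,::-1])
```

```text
plate now [-71.9  -4.5  12. ] rot [0.003  0.0042 0.0007] shift [ 0.0042 -0.0006  0.0508] gap 84.67899766491419 F [-0.2  0.3 -0.1] t 3.6
```

View pics/w4.png

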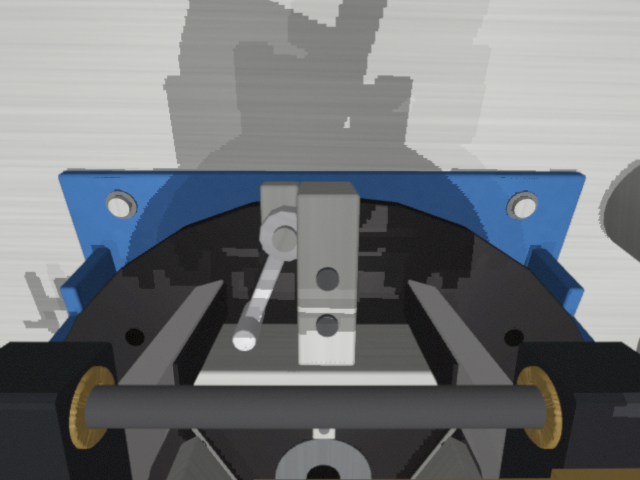

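>>> apply_moves(plan=[0.003, 0.004, 0, 0.004, 0, 0.008, 90, 0, 0, 0, 0, 0, 0.012, 90, 0, 0, 0, 0, 0, 0.01, 90, 0, 0, 0, 0, 0, 0.006, 90, 0, 0, 0, 0, 0, 0, 90])

```text
clock: 4.28
eef_pos: [537.3, -103.7, 155.6]
eef_rot: [-0.002, 1.321, 0.018]
wrist_force: [-1.8, -0.7, 0.4]
finger_gap: 84.5
```

Run:
```python
from g import *
from cell import readout,cams
import pickle
st=readout.read_state(); c=cams.camera("wrist");t=cams.camera("top")
pickle.dump((st,c,t),open("w5.pkl","wb"))
go(st,-21,-5,8)
cv2.imwrite("pics/w5.png",c["image"][:,:,::-1])
cv2.imwrite("pics/t5.png",cv2.resize(t["image"][180:300,310:450,::-1],None,fx=5,fy=5,interpolation=cv2.INTER_CUBIC))
```

```text
plate now [-36.1  -4.7   7.2] rot [-0.0001 -0.0004  0.0006] shift [-0.0008 -0.0003  0.0151] gap 84.45378125238719 F [-1.8 -0.7  0.4] t 4.275
```

View pics/w5.png

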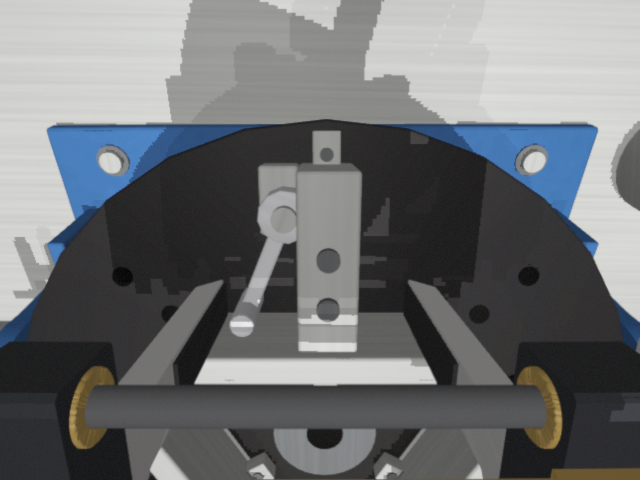

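View pics/t5.png

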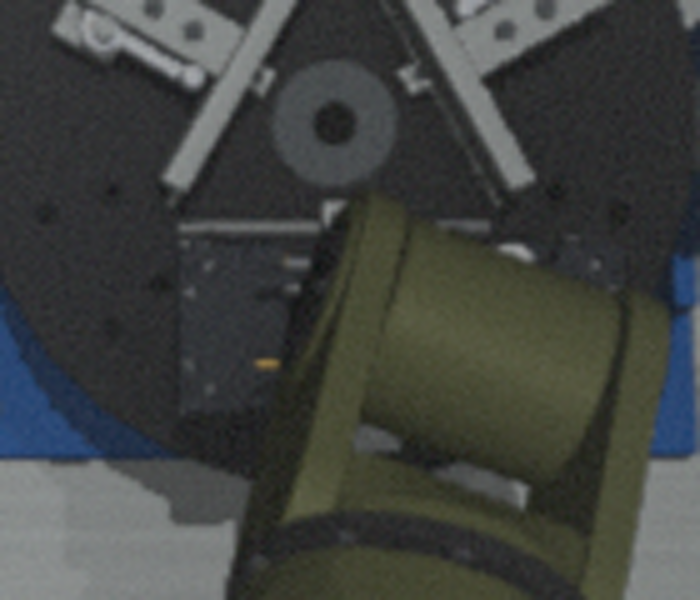

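Run:
```python
from g import *
import pickle
st,c,t=pickle.load(open("w5.pkl","rb"))
cv2.imwrite("pics/w5z.png",cv2.resize(c["image"][260:400,210:410,::-1],None,fx=4,fy=4,interpolation=cv2.INTER_CUBIC))
g=c["image"][:,320:336].mean((1,2)); print(list(enumerate(g.round(0)))[335:388])
a=lambda uv,h:[plate(p).round(1) for p in onplane(c,uv,world(0,0,h),NN,st)]
print(a([(300,350),(356,350)],40),a([(241,326)],43),a([(195,383),(437,383),(327,360)],44),a([(328,260),(328,309)],40))
s1,c1=pickle.load(open("w1.pkl","rb"))
z1=lambda u,v:(210+(u+.5)/3.3-.5,135+(v+.5)/3.3-.5)
print([plate(p).round(1) for p in onplane(c1,[z1(393,362),z1(252,314),z1(393,205),z1(393,287)],world(0,0,40),NN,s1)])
```

```text
[(335, np.float64(159.0)), (336, np.float64(159.0)), (337, np.float64(159.0)), (338, np.float64(159.0)), (339, np.float64(159.0)), (340, np.float64(159.0)), (341, np.float64(161.0)), (342, np.float64(181.0)), (343, np.float64(217.0)), (344, np.float64(220.0)), (345, np.float64(221.0)), (346, np.float64(220.0)), (347, np.float64(220.0)), (348, np.float64(220.0)), (349, np.float64(220.0)), (350, np.float64(216.0)), (351, np.float64(189.0)), (352, np.float64(126.0)), (353, np.float64(98.0)), (354, np.float64(97.0)), (355, np.float64(98.0)), (356, np.float64(100.0)), (357, np.float64(113.0)), (358, np.float64(145.0)), (359, np.float64(171.0)), (360, np.float64(189.0)), (361, np.float64(202.0)), (362, np.float64(213.0)), (363, np.float64(216.0)), (364, np.float64(215.0)), (365, np.float64(215.0)), (366, np.float64(215.0)), (367, np.float64(214.0)), (368, np.float64(214.0)), (369, np.float64(213.0)), (370, np.float64(213.0)), (371, np.float64(213.0)), (372, np.float64(213.0)), (373, np.float64(214.0)), (374, np.float64(214.0)), (375, np.float64(214.0)), (376, np.float64(213.0)), (377, np.float64(213.0)), (378, np.float64(213.0)), (379, np.float64(212.0)), (380, np.float64(212.0)), (381, np.float64(213.0)), (382, np.float64(211.0)), (383, np.float64(204.0)), (384, np.float64(190.0)), (385, np.float64(138.0)), (386, np.float64(68.0)), (387, np.float64(54.0))]
[array([-28.1, -11.2,  40. ]), array([-28.1,  11.4,  40. ])] [array([-40.2, -33.9,  43. ])] [array([-15.5, -53.5,  44. ]), array([-15.5,  44. ,  44. ]), array([-26. ,  -0.4,  44. ])] [array([-66.1,  -0.2,  40. ]), array([-46.,  -0.,  40.])]
[array([-54.1,   0.1,  40. ]), array([-66.4, -34.1,  40. ]), array([-92.9,  -0.2,  40. ]), array([-73. ,  -0.1,  40. ])]
```

View pics/w5z.png

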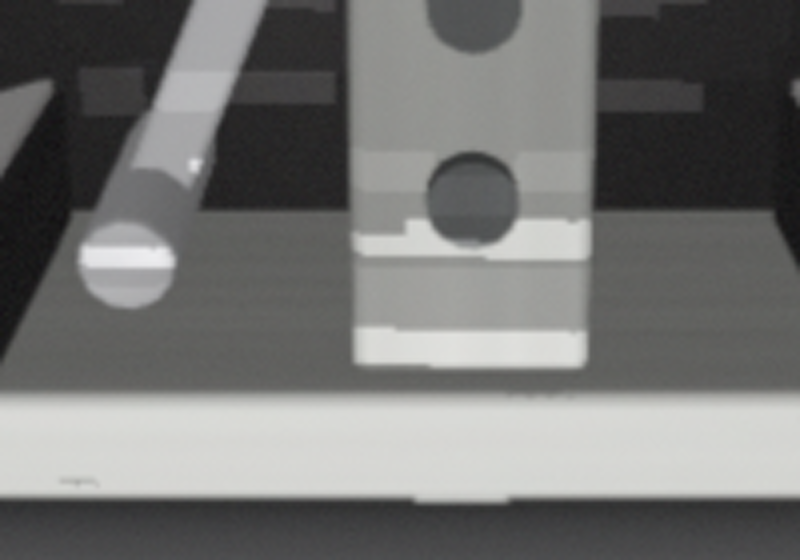

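>>> apply_moves(plan=[0, 0, 0, -0.001, 0, 0.006, 90, 0, 0, 0, 0, 0, 0.005, 90, 0, 0, 0, 0, 0, 0.0035, 90, 0, 0, 0, 0, 0, 0, 90, 0, 0, 0, 0, 0, 0, 90])

```text
clock: 5.0
eef_pos: [550.7, -103.4, 160.2]
eef_rot: [-0.002, 1.321, 0.017]
wrist_force: [-1.5, 0.3, -0.2]
finger_gap: 84.2
```

```bash
cat > chk.py <<'E'
from g import *
from cell import readout,cams
import sys
n=sys.argv[1]
st=readout.read_state(); c=cams.camera("wrist");t=cams.camera("top");s=cams.camera("scene")
go(st,-20.5,-5,8)
cv2.imwrite(f"pics/w{n}.png",c["image"][:,:,::-1])
cv2.imwrite(f"pics/t{n}.png",cv2.resize(t["image"][180:300,310:450,::-1],None,fx=5,fy=5,interpolation=cv2.INTER_CUBIC))
cv2.imwrite(f"pics/s{n}.png",cv2.resize(s["image"][190:310,150:350,::-1],None,fx=4,fy=4,interpolation=cv2.INTER_CUBIC))
g=c["image"][:,320:336].mean((1,2)); v=np.arange(345,375); d=-np.diff(g[344:375]); i=d.argmax(); 
w=d[max(i-2,0):i+3]; ve=(w*(v[max(i-2,0):i+3]-.5)).sum()/w.sum()
# hole centres: dark in body top
b=onplane(c,[(327,ve)],world(0,0,40),NN,st)[0]
print("body end v",ve,"plate",plate(b).round(2),"face x",plate(b)[0]+12)
E
python3 chk.py 6
```

```text
plate now [-21.9  -4.7   8.2] rot [-0.0003 -0.0005  0.0006] shift [ 0.0002 -0.0003  0.0014] gap 84.21399747031656 F [-1.5  0.3 -0.2] t 5.0
body end v 349.7397364419665 plate [-13.44  -0.29  40.  ] face x -1.4432692595042642
```

View pics/w6.png

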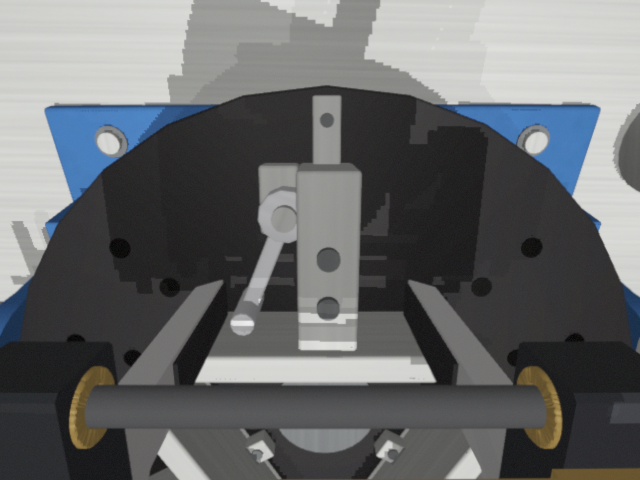

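View pics/s6.png

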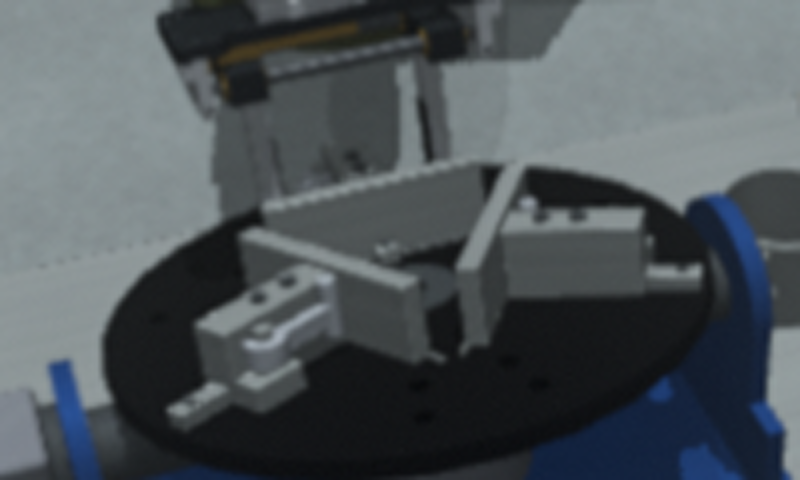

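View pics/t6.png

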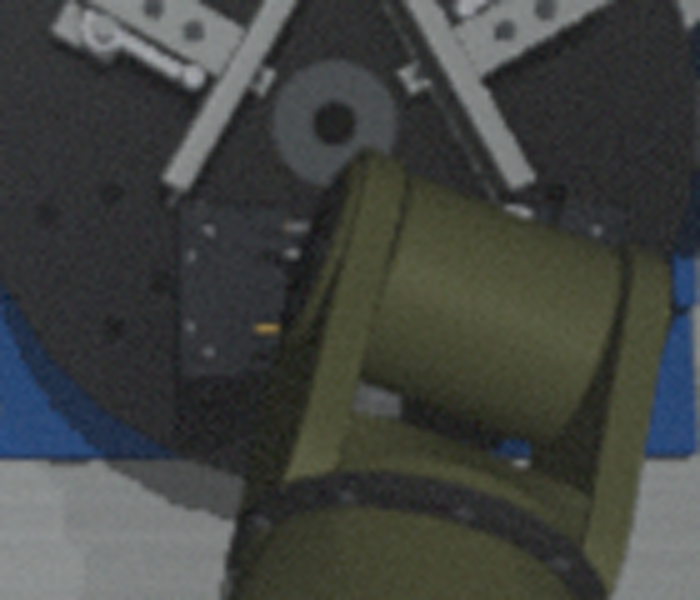

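>>> apply_moves(plan=[0, 0, 0, 0, -0.0005, 0.0007, 90, 0, 0, 0, 0, 0, 0, 80, 0, 0, 0, 0, 0, 0, 65, 0, 0, 0, 0, 0, 0, 50, 0, 0, 0, 0, 0, 0, 50], force=27)

```text
clock: 5.78
eef_pos: [551.5, -105.3, 160.6]
eef_rot: [-0.012, 1.321, 0.007]
wrist_force: [-1.2, -8.9, -0.2]
finger_gap: 49.3
```

```bash
python3 chk.py 7
```

```text
plate now [-21.1  -6.6   8.5] rot [-0.      0.      0.0032] shift [0.0005 0.0016 0.0006] gap 49.332826557860244 F [-1.2 -8.9 -0.2] t 5.775
body end v 348.6887885500085 plate [-12.98  -2.08  40.  ] face x -0.9796678258085834
```

View pics/w7.png

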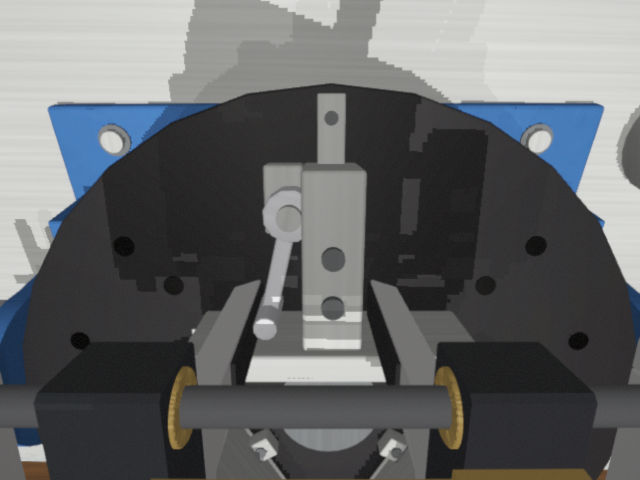

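>>> apply_moves(plan=[0, 0, 0, 0, 0, 0, 42, 0, 0, 0, 0, 0, 0, 36, 0, 0, 0, 0, 0, 0, 25, 0, 0, 0, 0, 0, 0, 10, 0, 0, 0, 0, 0, 0, 0], force=30)

```text
clock: 6.55
eef_pos: [551.4, -103.0, 160.5]
eef_rot: [0.003, 1.322, 0.023]
wrist_force: [-3.2, 7.6, 3.2]
finger_gap: 32.7
```

```bash
python3 chk.py 8
```

```text
plate now [-21.2  -4.2   8.4] rot [ 0.     -0.0007 -0.0008] shift [ 0.0004 -0.0008  0.0007] gap 32.6986256929433 F [-3.2  7.6  3.2] t 6.55
body end v 348.898672792241 plate [-13.02   0.1   40.  ] face x -1.0225833960753903
```

View pics/w8.png

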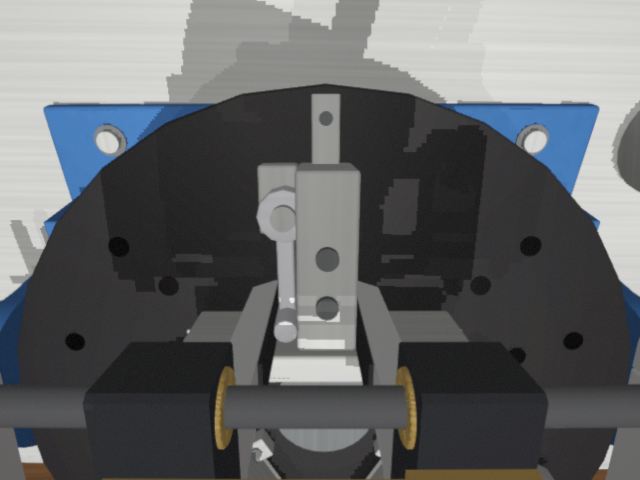

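>>> apply_moves(plan=[0, 0, 0, 0, -0.0005, 0, 0, 0, 0, 0, 0, 0, 0, 0, 0, 0, 0, 0, 0, 0, 0, 0, 0, 0, 0, 0, 0, 0])

```text
clock: 7.2
eef_pos: [551.3, -103.0, 160.5]
eef_rot: [0.006, 1.322, 0.026]
wrist_force: [-4.4, 11.9, 3.9]
finger_gap: 32.6
```

```bash
python3 chk.py 9
python3 - <<'E'
from g import *
from cell import readout,cams
st=readout.read_state(); c=cams.camera("wrist")
cv2.imwrite("pics/w9z.png",cv2.resize(c["image"][240:380,230:410,::-1],None,fx=4,fy=4,interpolation=cv2.INTER_CUBIC))
a=lambda uv,h:[plate(p).round(2) for p in onplane(c,uv,world(0,0,h),NN,st)]
print(a([(285.5,331.5)],43),a([(327,259),(327,308)],40))
t=cams.camera("top"); cv2.imwrite("pics/t10.png",t["image"][:,:,::-1])
E
```

```text
plate now [-21.2  -4.3   8.4] rot [ 0.0001 -0.0009 -0.0016] shift [ 0.0004 -0.0007  0.0007] gap 32.6237102200042 F [-4.4 11.9  3.9] t 7.2
body end v 348.9192117386112 plate [-13.04   0.06  40.  ] face x -1.0402448666034392
[array([-22.42, -16.41,  43.  ])] [array([-51.3 ,  -0.21,  40.  ]), array([-31.06,  -0.06,  40.  ])]
```

View pics/w9z.png

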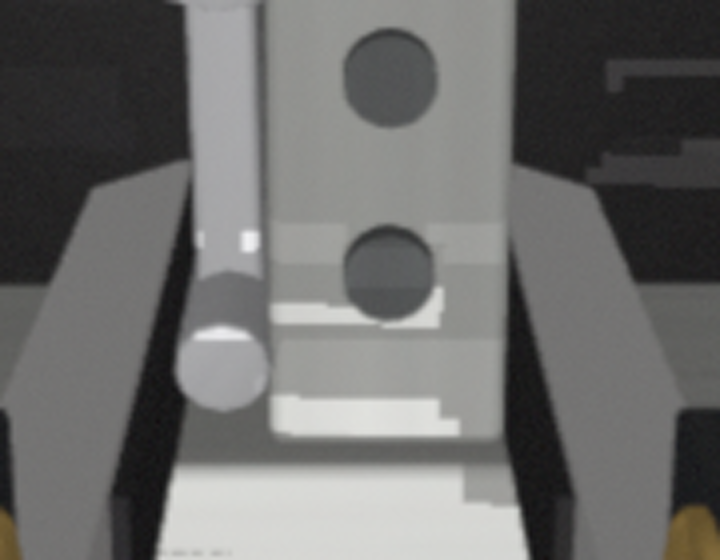

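View pics/s9.png

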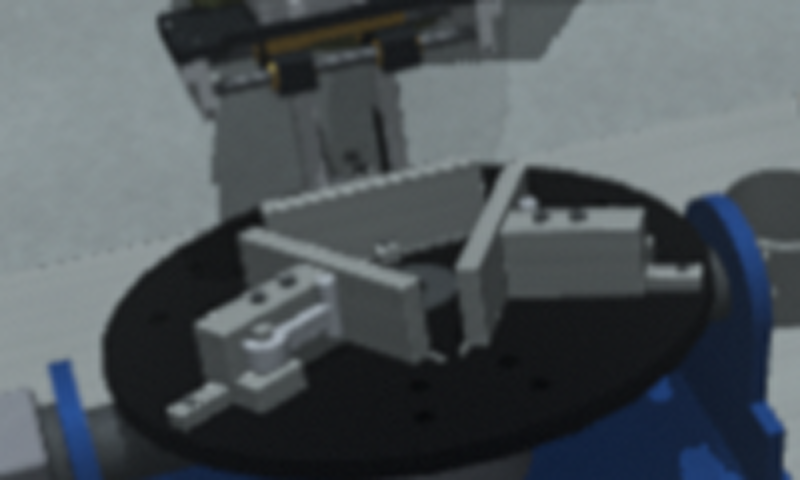

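View pics/t10.png

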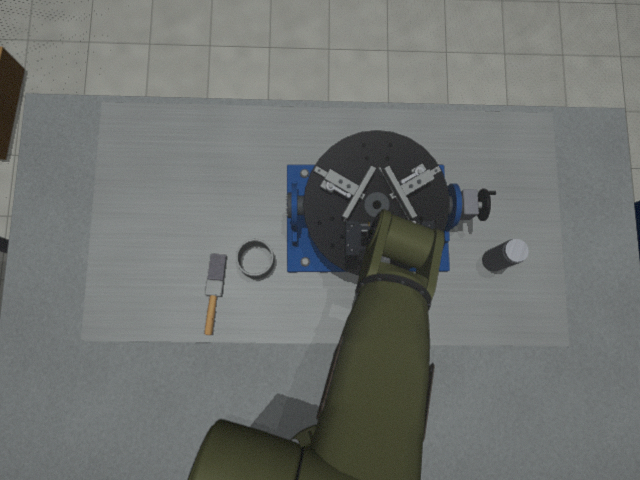

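>>> apply_moves(plan=[0, 0, 0, 0, 0.0012, 0, 0, 0, 0, 0, 0, 0, 0, 0, 0, 0, 0, 0, 0, 0, 0, 0, 0, 0, 0, 0, 0, 0])

```text
clock: 7.95
eef_pos: [551.4, -102.9, 160.5]
eef_rot: [0.0, 1.321, 0.02]
wrist_force: [-4.9, 4.4, 4.1]
finger_gap: 32.7
```

```bash
python3 chk.py 11
```

```text
plate now [-21.2  -4.1   8.4] rot [-0.0001 -0.0006  0.    ] shift [ 0.0004 -0.0009  0.0007] gap 32.73472737500261 F [-4.9  4.4  4.1] t 7.95
body end v 348.85662077171514 plate [-13.03   0.25  40.  ] face x -1.0324538479145158
```

Stable, gripped, low forces: handing in.

Run:
```python
from cell import ticket
print(ticket.sign_off())
```

```text
the job is handed in; nothing more can be done
None
```

I pushed the leg up its rail with the open fingers on its shoulder until the stop face was on the line, with the lever still open. I then squeezed the lever shut with a 30 N grip and handed the job in at about 8 s, still holding. No verdict was reported.

**Leg position:** the travel measured 41.1 to 41.9 mm against the 42 mm wanted. This came from the body's end and the two bolt holes, before and after the push, in the wrist camera. The body's end alone puts the face 1.0 mm below the line, inside the 4 mm allowed. The gripper hid the line from the top and wrist cameras, and the scene picture was too coarse to check it, so I could not confirm it directly.

**Lever:** the handle lies about 16.4 mm to the right of the leg's middle line, where 17 mm means closed. The finger opening read 32.7 mm against the 34 mm stated for leg and closed lever. That is 1.3 mm too small, and I did not track down why.

**Forces:** the last wrist force was under 8 N. The force on each finger cannot be read separately. A sideways nudge of mine briefly raised the wrist force to about 13 N, so I moved back before handing in.

**Bystanders:** the tube, brush and can look unmoved in the top view.

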